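Sweep the used culture dishes into the discard bay

TASK

With the fingers, gently push the three small used culture dishes across the bench into the three-walled discard bay, until each lies flat and wholly inside it, past its open side. Only push them along the bench: do not pinch, lift, flip, flick or press hard on them, and leave everything else (the one larger dish, the lens and the other things) standing where it is. Finish with the hand clear.

Things in the scene. Friction and masses are not known exactly. Their poses are not given: they have to be found in the camera images.
- bay: discard bay: a low U-shaped aluminium fence fixed to the steel bench, with a dark rubber floor flush with the bench (no step). Inside it is 200 mm wide (its x) and 130 mm deep (its y); walls 25 mm high and 4 mm thick on its -x, +x and +y sides; the whole -y side is open. Origin: centre of the inner floor, at bench level, so the open edge is at its y = -65 mm and the back wall at y = +65 mm. The open side faces roughly to the robot's right (world -y)
- dish_a_center (a point): a used 35 mm culture dish with its lid on: a flat plastic disc with white rim and grey lid top, 38 mm across and 12 mm tall, about 16 g, empty, lying loose on the bench. Point: its centre, half-way up (6 mm above the bench). z up
- dish_b_center (a point): a used 35 mm culture dish with its lid on: a flat plastic disc with white rim and grey lid top, 38 mm across and 12 mm tall, about 16 g, empty, lying loose on the bench. Point: its centre, half-way up (6 mm above the bench). z up
- dish_c_center (a point): a used 35 mm culture dish with its lid on: a flat plastic disc with white rim and grey lid top, 38 mm across and 12 mm tall, about 16 g, empty, lying loose on the bench. Point: its centre, half-way up (6 mm above the bench). z up
- big_dish_center (a point): the one larger culture dish, of the same look, with lid, 60 mm across, 15 mm tall, loose, in use: it stays where it is. Point: its centre, half-way up
- objective_center (a point): a dark steel microscope objective lens standing upright among the dishes, round, 32 mm across, 42 mm tall, loose: it stays where it is. Point: on its axis, half-way up
- bottle: amber reagent bottle, 56 mm across, 110 mm tall, standing at the right, outside the dishes' area. Origin: centre of its underside
- forceps: steel forceps lying flat at the right, between the dishes and the bottle, about 120 mm long (along its x) and 20 mm wide, 4 mm high. Origin: centre of its underside
- slip_box: clear plastic box for cover slips, 60 x 60 x 22 mm, beyond the dishes. Origin: centre of its underside
- timer: white lab timer, 30 x 70 mm, 48 mm tall, beyond the dishes. Origin: centre of its underside
There are look-alikes about, which are no part of the job. What is shaped like the part that bears dish_a_center but green or turquoise is not meant.

How it is judged:
By the outcome, as a careful person would: the job done as asked, in the order asked, and still so for the second after the job is handed in, with the robot touching nothing.
It also fails if it takes over 72 s, if anything falls off the work surface, if the arm or the gripper's body presses on something with over 40 N, if the wrist force passes 120 N, or if a joint passes its speed limit or range.

ROBOT

A 6-joint arm with a two-finger parallel gripper is mounted at the origin on the work surface. World frame = base frame: x ahead of the robot, y to its left, z up, the work surface at z = 0. Lengths are in mm, angles in rad, forces in N, time in s.
With the tool pointing down it reaches from about 325 to 1000 mm from the base axis. Payload 5.1 kg.
Tool frame: the origin (TCP) lies midway between the tips of the shut fingers; the grasp point (between the pads) lies 19 mm behind it (r.hold_point_z is the distance from the TCP to the grasp point, in mm); z points along the fingers, y is the direction in which the jaws open and shut (so a half turn about z gives the same grasp; the last joint's range is limited). The gripper opens to 85 mm and grips with 20 to 120 N. Pads are 22 mm wide; open, the fingers measure 114 mm over their backs; the gripper's body (76 mm by 85 mm) begins 54 mm behind the grasp point. The pads swing forward as they close: fully open they stand 13 mm farther back than shut.
Start: joints at [-0.083, 0.124, 1.65, -0, 1.367, -0.083], TCP at [649.988, -0.028, 231.322] pointing down, gripper open.
Joint ranges: [-2.61, 2.61], [-1.02, 2.33], [0.03, 2.71], [-1.35, 4.49], [0.32, 2.68], [-2.91, 2.91]. Speed limits (rad/s): [2.57, 2.57, 3.14, 3.14, 3.14, 3.14].

INTERFACE

Orientations are given as [roll, pitch, yaw] about the fixed x, y, z axes, in that order (R = Rz(yaw) Ry(pitch) Rx(roll)).
In Python, from workcell import sensors, snapshot, job, r gives the robot as it stands.
- The arm moves only by the shell command python3 -m handwheel 'ROWS' [FORCE]. ROWS is JSON, a list of rows, each an object of numbers: "tx", "ty", "tz": the shift along the tool's x, y, z in cm; "yaw": the turn about the tool's z in degrees; "fingers": the finger opening in cm, from 0 to 8.54. A call has 1 to 20 rows; each row shifts and turns the commanded pose from where the row before left it, along the tool's axes as they then stand; what a row does not reach is not made up. A row lasts 1/12 s, in which the tool goes at most 41.7 mm and 7.16 degrees, less where a joint would pass 70% of its speed; a pose out of reach is approached as far as the arm can. A call with a gripper value outside its range is refused whole. The fingers move at their own pace and stop on an object; FORCE is the grip in N (left out, the last holds). Time passes only in rows, so rows that do not move let the fingers close. It gives the time, the measured TCP pose, the force and the opening at its end, in the units of the state.
- sensors.read_state(): the state, without advancing time (a new reading comes with each control period).
- snapshot(name): name is "scene" or "side" or "wrist"; returns a dict with "frame" (420x560x3 uint8, blue, green, red), "intrinsics" (3x3 intrinsics, pixels), "rvec" (rotation vector, rad) and "tvec" (3), from world to camera coordinates, as OpenCV has them. Camera axes: x right, y down, z forward; pixel columns grow to the right and rows downward; lengths in mm; the calibration is good to about 2 mm. A picture is of the moment at which its call begins. There is no depth.
- job.sign_off(): hands the job in, once; it reports no verdict.
The state is a dict: "time": time; "joint_pos": joint angles; "joint_vel": joint speeds; "joint_efforts": joint torques, N m; "position": TCP position; "orientation": TCP orientation; "force": force on the tool from outside, world axes, zero at the start; "moment": the same for the moment, N m; "opening": opening from 0.0 (shut) to 1.0 (fully open).
Only numpy, scipy, OpenCV 4.12 (cv2) and the standard library are available. Lean on these libraries where they do the work, as an engineer would, in place of code of your own. Each camera call takes 0.05 s, during which the arm holds its last target. There are 200 camera calls.

## Working session

There is one attempt and no reset: what is moved stays moved. The work goes in short steps, Python scripts to look and compute and a shell command to move; the robot and the scene stay as the last step left them, time stands still between calls to the robot, and variables do not carry over. Pictures are saved under pics/ and viewed, about 8 in all and at most 12, crops included, and the job is handed in when it is done.

```bash
ls; mkdir -p pics; cat > h.py <<'E'
import cv2,numpy as np
from workcell import sensors,snapshot,job,r
def ray(s,u,v,z):
    R=cv2.Rodrigues(np.array(s["rvec"],float))[0];t=np.array(s["tvec"],float).ravel();K=np.array(s["intrinsics"])
    d=R.T@np.linalg.inv(K)@[u,v,1];c=-R.T@t
    return (c+d*(z-c[2])/d[2]).round(1)
def proj(s,P):
    return cv2.projectPoints(np.array(P,float).reshape(-1,3),np.array(s["rvec"],float),np.array(s["tvec"],float),np.array(s["intrinsics"],float),None)[0].reshape(-1,2)
E
python3 - <<'E'
from h import *
import pickle
ss={}
for n in("scene","side","wrist"):
    ss[n]=s=snapshot(n);cv2.imwrite(f"pics/{n}0.png",s["frame"])
    R=cv2.Rodrigues(np.array(s["rvec"],float))[0];print(n,-R.T@np.array(s["tvec"]).ravel(),R[2])
pickle.dump(ss,open("s0.pkl","wb"))
st=sensors.read_state();print(st)
E
```

```text
pics
scene [1263.55930291 -267.52565563  687.77903968] [-0.71623034  0.21350954 -0.66440031]
side [ 274.70795306 -665.99105593  588.87375155] [ 0.32674632  0.71502432 -0.61804293]
wrist [648.83399773  78.57652363 372.46436068] [-0.00129303 -0.30549455 -0.95219295]
{'time': 0.15, 'joint_pos': array([-8.26141080e-02,  1.24365445e-01,  1.65136074e+00,  8.28918085e-06,
        1.36748849e+00, -8.26188731e-02]), 'joint_vel': array([ 0.00063802, -0.00193709, -0.00520244, -0.00131024, -0.00171684,
        0.00303548]), 'joint_efforts': array([ 3.58459238e-04, -4.24227583e+01, -3.66012383e+01, -4.16494640e-05,
        4.65309960e-03, -1.53378886e-05]), 'position': array([6.49529381e+02, 2.97493639e-03, 2.30328577e+02]), 'orientation': array([-3.13997684e+00, -1.41944726e-04,  1.57079930e+00]), 'force': array([ 0.09477584, -1.09916799, -0.56943625]), 'moment': array([ 0.01191514,  0.00884379, -0.02877261]), 'opening': 0.9985656579020378}
```

View pics/scene0.png

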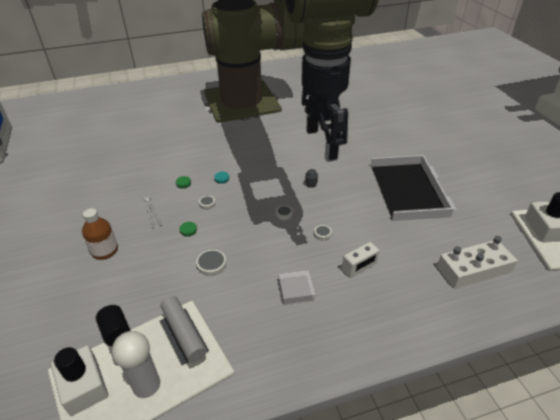

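View pics/wrist0.png

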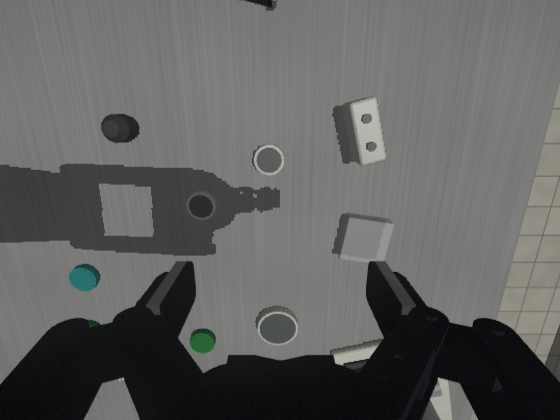

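The scene picture shows small dishes at about (207,202), (285,212) in shadow, and (323,232). The big dish is at (211,262), the objective at (312,178) and the bay around (410,187). There are three green or turquoise decoys. The wrist view shows dishes at (201,206) and (268,160), and the big dish at (277,327). Next I'll enlarge the scene view to read positions.

```bash
python3 - <<'E'
from h import *
import pickle
s=pickle.load(open("s0.pkl","rb"));f=s["scene"]["frame"]
c=f[140:300,135:345];c=cv2.resize(c,None,fx=3.7,fy=3.7,interpolation=cv2.INTER_CUBIC);cv2.imwrite("pics/c1.png",c)
c=f[140:280,335:475];cv2.imwrite("pics/c2.png",cv2.resize(c,None,fx=4,fy=4,interpolation=cv2.INTER_CUBIC))
E
```

```text
(no output)
```

View pics/c1.png

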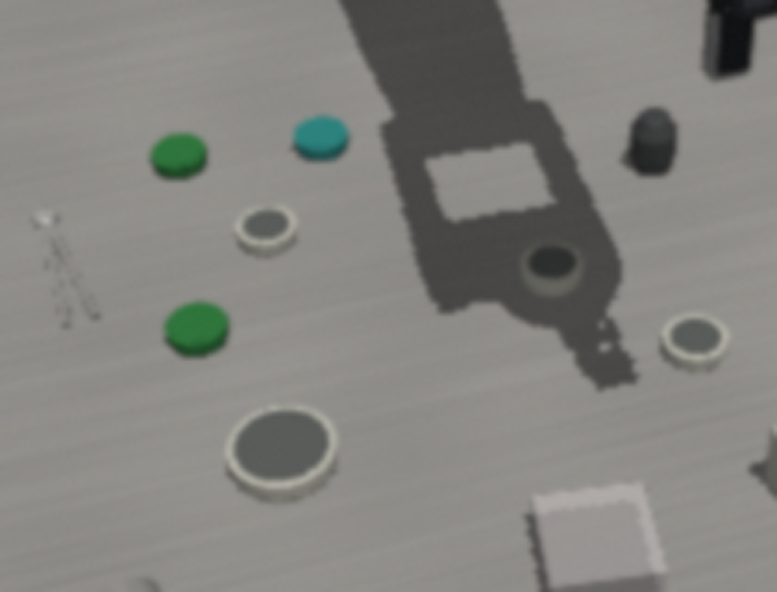

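View pics/c2.png

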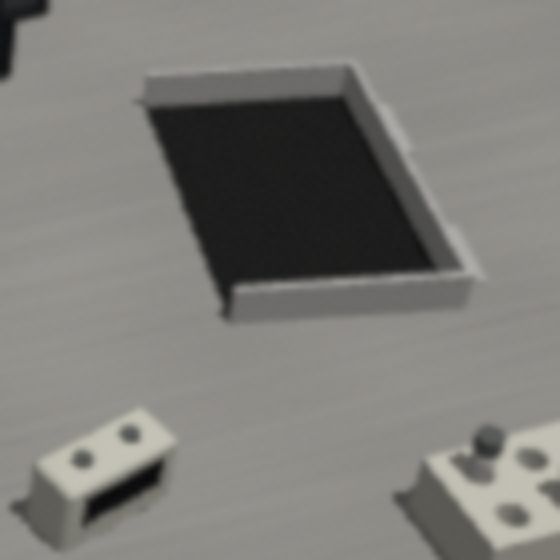

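```bash
python3 - <<'E'
from h import *
import pickle
S=pickle.load(open("s0.pkl","rb"));s=S["scene"]
a=lambda x,y:((x+.5)/3.7-.5+135,(y+.5)/3.7-.5+140)
b=lambda x,y:((x+.5)/4-.5+335,(y+.5)/4-.5+140)
for n,p,z in[("C",(695,337),12),("B",(552,263),12),("A",(266,225),12),("big",(282,447),15),("objbase",(652,168),0),("objtop",(654,120),42),("turq",(322,133),12),("gr1",(180,152),12),("gr2",(198,324),12),
 ("slipTL",(533,497),22),("slipTR",(640,486),22)]:print(n,ray(s,*a(*p),z))
for n,p,z in[("farL",(147,75),25),("farR",(350,66),25),("nearR",(476,275),25),("nearL",(232,288),25),("nearL0",(230,320),0),("farL0 in",(150,107),0),("farR0",(345,97),0),("timer near-left",(40,465),48),("timer far right top",(140,408),48),("timer right near",(175,440),48),("t",(75,495),48)]:print(n,ray(s,*b(*p),z))
w=S["wrist"]
for n,p,z in[("C",(268,160),12),("B",(201,206),12),("big",(277,326),15),("obj top",(114,128),42),("turq",(84,277),12),("gr2",(203,340),12),("timerTL",(350,100),48),("timerTR",(376,97),48),("timer BL",(362,165),48),("timerBR",(386,158),48)]:print("w",n,ray(w,*p,z))
E
```

```text
C [635.1  21.1  12. ]
B [547.8 -37.6  12. ]
A [ 456.8 -197.    12. ]
big [ 646.4 -223.9   15. ]
objbase [466.6  58.6   0. ]
objtop [469.4  57.3  42. ]
turq [ 374.8 -143.4   12. ]
gr1 [ 364.9 -237.4   12. ]
gr2 [ 532.8 -252.    12. ]
slipTL [ 728.  -106.9   22. ]
slipTR [738.4 -51.6  22. ]
farL [443.4 229.9  25. ]
farR [475.8 355.7  25. ]
nearR [673.  315.6  25. ]
nearL [640.1 183.6  25. ]
nearL0 [640.1 186.7   0. ]
farL0 in [445.  234.6   0. ]
farR0 [475.4 357.9   0. ]
timer near-left [745.8  20.3  48. ]
timer far right top [726.4  82.5  48. ]
timer right near [751.3  88.9  48. ]
t [768.3  28.2  48. ]
w C [633.2  21.9  12. ]
w B [547.  -36.9  12. ]
w big [ 643.5 -218.9   15. ]
w obj top [468.7  60.9  42. ]
w turq [ 376.8 -140.2   12. ]
w gr2 [ 533.  -246.8   12. ]
w timerTL [719.9  89.4  48. ]
w timerTR [746.4  92.3  48. ]
w timer BL [738.   22.1  48. ]
w timerBR [763.5  29.9  48. ]
```

```bash
python3 -m handwheel '[{"tx":-1.1,"ty":-0.25,"yaw":-7,"fingers":2.6},{"tx":-1.1,"ty":-0.25,"yaw":-7,"fingers":2.6},{"tz":3,"fingers":2.6},{"tz":3},{"tz":3},{"tz":3},{"tz":3},{"tz":2},{},{},{}]'; python3 - <<'E'
from h import *
s=snapshot("wrist");cv2.imwrite("pics/w1.png",s["frame"]);import pickle;pickle.dump(s,open("w1.pkl","wb"));print(sensors.read_state())
E
```

```text
{'time': 0.2, 'joint_pos': array([-8.26295606e-02,  1.24261851e-01,  1.65115768e+00,  9.08578222e-06,
        1.36748738e+00, -8.25744933e-02]), 'joint_vel': array([-0.00145524, -0.00245431, -0.0041041 , -0.00135566, -0.00046946,
        0.00045619]), 'joint_efforts': array([ 7.37183691e-04, -4.23618829e+01, -3.65490496e+01, -5.89097249e-05,
        4.87735786e-03,  1.42665024e-05]), 'position': array([ 6.49618339e+02, -1.42136883e-02,  2.30515700e+02]), 'orientation': array([-3.14028361e+00, -1.17266688e-04,  1.57073934e+00]), 'force': array([-0.06023873, -0.39382735, -0.33481186]), 'moment': array([-0.0227366 , -0.02861768,  0.00791746]), 'opening': 1.0014693149292837}invalid input
```

View pics/w1.png

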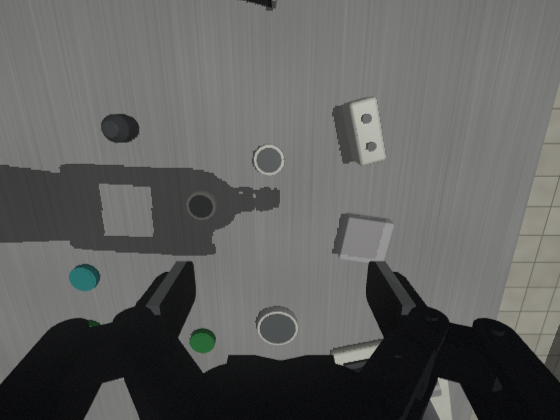

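The call was refused, probably because of the empty rows, so the view is unchanged. I'll resend with explicit zeros.

```bash
python3 -m handwheel '[{"tx":-1.1,"ty":-0.25,"yaw":-7,"fingers":2.6},{"tx":-1.1,"ty":-0.25,"yaw":-7,"fingers":2.6},{"tz":3,"fingers":2.6},{"tz":3,"fingers":2.6},{"tz":3,"fingers":2.6},{"tz":3,"fingers":2.6},{"tz":3,"fingers":2.6},{"tz":2,"fingers":2.6},{"tz":0},{"tz":0},{"tz":0}]'; python3 - <<'E'
from h import *
s=snapshot("wrist");cv2.imwrite("pics/w1b.png",s["frame"]);import pickle;pickle.dump(s,open("w1.pkl","wb"))
print(proj(s,[[634,21.5,12],[645,-22,60]]))
E
```

```text
[[268.43223552 160.2298647 ]
 [277.10485359 206.37251047]]invalid input
```

View pics/w1b.png

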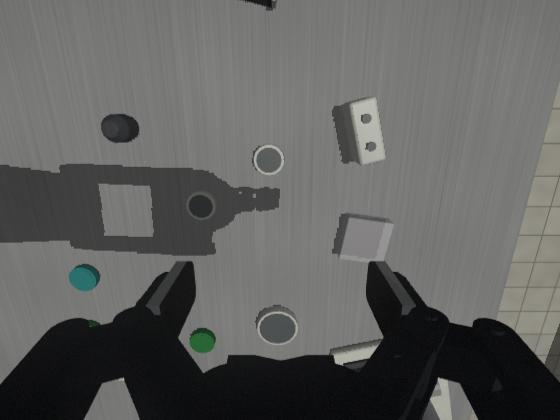

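Refused again, so nothing has moved. I'll give every key in every row.

```bash
python3 -m handwheel '[{"tx":-1.1,"ty":-0.2,"tz":0,"yaw":-7,"fingers":2.6},{"tx":-1.1,"ty":-0.2,"tz":0,"yaw":-7,"fingers":2.6},{"tx":0,"ty":0,"tz":3,"yaw":0,"fingers":2.6},{"tx":0,"ty":0,"tz":3,"yaw":0,"fingers":2.6},{"tx":0,"ty":0,"tz":3,"yaw":0,"fingers":2.6},{"tx":0,"ty":0,"tz":3,"yaw":0,"fingers":2.6},{"tx":0,"ty":0,"tz":3,"yaw":0,"fingers":2.6},{"tx":0,"ty":0,"tz":0,"yaw":0,"fingers":2.6},{"tx":0,"ty":0,"tz":0,"yaw":0,"fingers":2.6}]'
```

```text
time: 1.0
position: [645.7, -22.0, 79.2]
orientation: [-3.137, -0.002, 1.815]
force: [0.8, 0.3, 1.0]
opening: 0.302
```

```bash
python3 -m handwheel '[{"tx":0,"ty":0,"tz":2.5,"yaw":0,"fingers":2.6},{"tx":0,"ty":0,"tz":2.5,"yaw":0,"fingers":2.6},{"tx":0,"ty":0,"tz":1.5,"yaw":0,"fingers":2.6},{"tx":0,"ty":0,"tz":0.8,"yaw":0,"fingers":2.6},{"tx":0,"ty":0,"tz":0.3,"yaw":0,"fingers":2.6},{"tx":0,"ty":0,"tz":0,"yaw":0,"fingers":2.6}]';  python3 - <<'E'
from h import *
s=snapshot("wrist");w=snapshot("side");f=np.hstack([s["frame"][:,100:460],w["frame"][:,100:500]]);cv2.imwrite("pics/w1b.png",f)
print(proj(s,[[634,21.5,12]]),proj(w,[[634,21.5,12]]))
E
```

```text
time: 1.5
position: [647.9, -22.2, 6.0]
orientation: [3.141, 0.0, 1.815]
force: [-0.9, 0.0, -0.4]
opening: 0.296
[[275.88804758 184.4720411 ]] [[291.7338155  197.43904951]]
```

View pics/w1b.png

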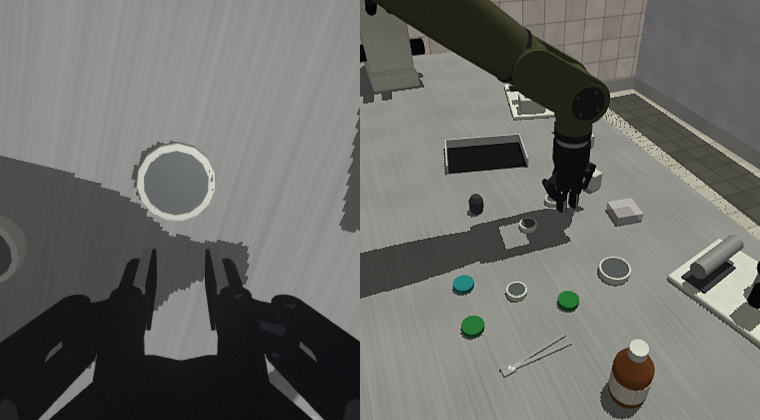

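The wrist view shows the dish at (276,181), about 3 mm left of the hand axis at 282. The fingertips are 25 mm apart and ready to nest against its back. I'll turn slightly left and push.

```bash
python3 -m handwheel '[{"tx":0.2,"ty":0,"tz":0.25,"yaw":-4,"fingers":2.6},{"tx":0.5,"ty":0,"tz":0,"yaw":0,"fingers":2.6},{"tx":0.5,"ty":0,"tz":0,"yaw":0,"fingers":2.6},{"tx":0.5,"ty":0,"tz":0,"yaw":0,"fingers":2.6},{"tx":0.5,"ty":0,"tz":0,"yaw":0,"fingers":2.6},{"tx":0.6,"ty":0,"tz":0,"yaw":0,"fingers":2.6},{"tx":0.7,"ty":0,"tz":0,"yaw":0,"fingers":2.6},{"tx":0.8,"ty":0,"tz":0,"yaw":0,"fingers":2.6},{"tx":0.8,"ty":0,"tz":0,"yaw":0,"fingers":2.6},{"tx":0.8,"ty":0,"tz":0,"yaw":0,"fingers":2.6},{"tx":0.8,"ty":0,"tz":0,"yaw":0,"fingers":2.6},{"tx":0.8,"ty":0,"tz":0,"yaw":0,"fingers":2.6},{"tx":0.8,"ty":0,"tz":0,"yaw":0,"fingers":2.6},{"tx":0.8,"ty":0,"tz":0,"yaw":0,"fingers":2.6},{"tx":0.8,"ty":0,"tz":0,"yaw":0,"fingers":2.6},{"tx":0.8,"ty":0,"tz":0,"yaw":0,"fingers":2.6},{"tx":0.7,"ty":0,"tz":0,"yaw":0,"fingers":2.6},{"tx":0.6,"ty":0,"tz":0,"yaw":0,"fingers":2.6},{"tx":0.4,"ty":0,"tz":0,"yaw":0,"fingers":2.6},{"tx":0.2,"ty":0,"tz":0,"yaw":0,"fingers":2.6}]';  python3 - <<'E'
from h import *
s=snapshot("wrist");w=snapshot("scene");f=np.hstack([s["frame"][:,100:460],w["frame"][:,160:]]);cv2.imwrite("pics/w2.png",f)
E
```

```text
time: 3.27
position: [608.3, 98.3, 2.8]
orientation: [-3.142, -0.0, 1.885]
force: [0.6, -0.0, -0.2]
opening: 0.305
```

View pics/w2.png

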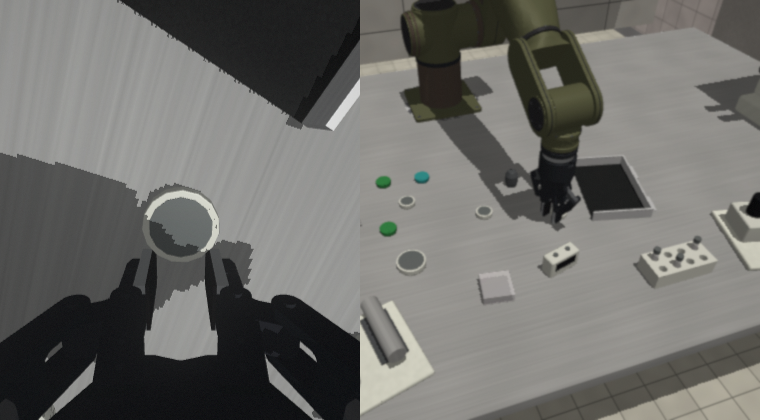

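The dish is nested squarely against both fingertips, at (281,225) in the full wrist frame, and on course for the bay mouth. I'll continue and then turn right onto the bay axis.

```bash
python3 -m handwheel '[{"tx":0.4,"ty":0,"tz":0,"yaw":0,"fingers":2.6},{"tx":0.7,"ty":0,"tz":0,"yaw":0,"fingers":2.6},{"tx":0.8,"ty":0,"tz":0,"yaw":0,"fingers":2.6},{"tx":0.8,"ty":0,"tz":0,"yaw":0,"fingers":2.6},{"tx":0.8,"ty":0,"tz":0,"yaw":0,"fingers":2.6},{"tx":0.8,"ty":0,"tz":0,"yaw":0,"fingers":2.6},{"tx":0.7,"ty":0,"tz":0,"yaw":4,"fingers":2.6},{"tx":0.7,"ty":0,"tz":0,"yaw":4,"fingers":2.6},{"tx":0.7,"ty":0,"tz":0,"yaw":4,"fingers":2.6},{"tx":0.7,"ty":0,"tz":0,"yaw":4,"fingers":2.6},{"tx":0.7,"ty":0,"tz":0,"yaw":4,"fingers":2.6},{"tx":0.7,"ty":0,"tz":0,"yaw":4,"fingers":2.6},{"tx":0.7,"ty":0,"tz":0,"yaw":4,"fingers":2.6},{"tx":0.7,"ty":0,"tz":0,"yaw":4,"fingers":2.6},{"tx":0.7,"ty":0,"tz":0,"yaw":0,"fingers":2.6},{"tx":0.6,"ty":0,"tz":0,"yaw":0,"fingers":2.6},{"tx":0.4,"ty":0,"tz":0,"yaw":0,"fingers":2.6},{"tx":0.2,"ty":0,"tz":0,"yaw":0,"fingers":2.6}]';  python3 - <<'E'
from h import *
s=snapshot("wrist");w=snapshot("scene");f=np.hstack([s["frame"][:,100:460],w["frame"][:,160:]]);cv2.imwrite("pics/w3.png",f);import pickle;pickle.dump(s,open("w3.pkl","wb"))
E
```

```text
time: 4.87
position: [596.1, 212.9, 2.9]
orientation: [3.141, -0.0, 1.328]
force: [0.7, -0.2, 0.3]
opening: 0.301
```

View pics/w3.png

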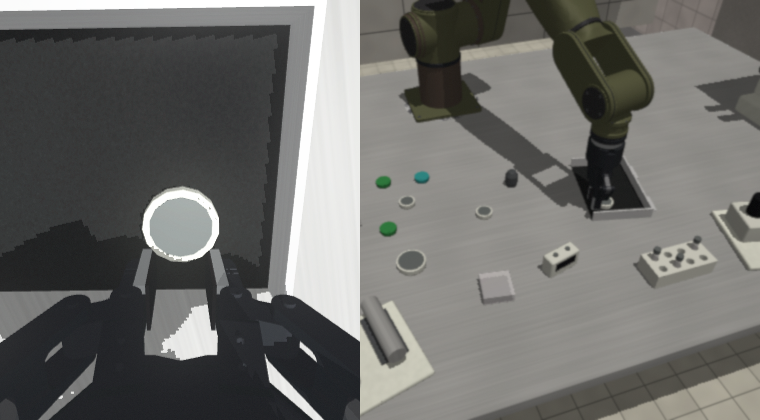

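The dish is over the rubber floor, past the open edge (image row about 290, dish at row 225) and about 44 mm from the right wall. I'll push about 50 mm deeper, back out and raise, and refine the bay pose from this picture.

```bash
python3 -m handwheel '[{"tx":0.4,"ty":0,"tz":0,"yaw":0,"fingers":2.6},{"tx":0.7,"ty":0,"tz":0,"yaw":0,"fingers":2.6},{"tx":0.8,"ty":0,"tz":0,"yaw":0,"fingers":2.6},{"tx":0.8,"ty":0,"tz":0,"yaw":0,"fingers":2.6},{"tx":0.8,"ty":0,"tz":0,"yaw":0,"fingers":2.6},{"tx":0.7,"ty":0,"tz":0,"yaw":0,"fingers":2.6},{"tx":0.4,"ty":0,"tz":0,"yaw":0,"fingers":2.6},{"tx":0.2,"ty":0,"tz":0,"yaw":0,"fingers":2.6},{"tx":-0.5,"ty":0,"tz":0,"yaw":0,"fingers":2.6},{"tx":-1.5,"ty":0,"tz":0,"yaw":0,"fingers":2.6},{"tx":-2,"ty":0,"tz":0,"yaw":0,"fingers":2.6},{"tx":-1,"ty":0,"tz":-2,"yaw":0,"fingers":2.6},{"tx":0,"ty":0,"tz":-3,"yaw":0,"fingers":2.6},{"tx":0,"ty":0,"tz":-3,"yaw":0,"fingers":2.6},{"tx":0,"ty":0,"tz":0,"yaw":0,"fingers":2.6}]';  python3 - <<'E'
from h import *
import pickle
s=pickle.load(open("w3.pkl","rb"))
for n,p,z in[("disc",(281,225),12),("corner floor",(372,38),0),("front right floor",(368,290),0),("front left floor",(150,290),0),("back floor left",(100,42),0),("R corner top out",(415,6),25)]:print(n,ray(s,*p,z))
s=snapshot("scene");cv2.imwrite("pics/s4.png",s["frame"])
E
```

```text
time: 6.22
position: [599.4, 209.5, 90.1]
orientation: [3.132, -0.005, 1.325]
force: [1.6, 1.0, 0.6]
opening: 0.303
disc [601.8 238.4  12. ]
corner floor [659.9 309.    0. ]
front right floor [639.  183.9   0. ]
front left floor [519.5 213.4   0. ]
back floor left [544.5 335.8   0. ]
R corner top out [668.1 311.8  25. ]
```

```bash
python3 -m handwheel '[{"tx":-1.4,"ty":0.2,"tz":0,"yaw":0,"fingers":2.6},{"tx":-3,"ty":0.3,"tz":0,"yaw":0,"fingers":2.6},{"tx":-3,"ty":0.3,"tz":0,"yaw":0,"fingers":2.6},{"tx":-3,"ty":0.2,"tz":0,"yaw":0,"fingers":2.6},{"tx":-3,"ty":0.2,"tz":0,"yaw":0,"fingers":2.6},{"tx":-3,"ty":0.2,"tz":0,"yaw":0,"fingers":2.6},{"tx":-3,"ty":0.2,"tz":0,"yaw":0,"fingers":2.6},{"tx":-3,"ty":0.2,"tz":0,"yaw":0,"fingers":2.6},{"tx":-3,"ty":0.2,"tz":0,"yaw":0,"fingers":2.6},{"tx":-3,"ty":0.2,"tz":0,"yaw":0,"fingers":2.6},{"tx":-1,"ty":0.2,"tz":0,"yaw":-6.7,"fingers":2.6},{"tx":0,"ty":0,"tz":0,"yaw":-6.7,"fingers":2.6},{"tx":0,"ty":0,"tz":0,"yaw":-6.6,"fingers":2.6},{"tx":0,"ty":0,"tz":3,"yaw":0,"fingers":2.6},{"tx":0,"ty":0,"tz":2,"yaw":0,"fingers":2.6},{"tx":0,"ty":0,"tz":0,"yaw":0,"fingers":2.6}]'
```

```text
time: 7.6
position: [541.7, -80.7, 26.3]
orientation: [-3.13, -0.004, 1.675]
force: [-1.6, 0.5, -0.6]
opening: 0.304
```

```bash
cat >> h.py <<'E'
def near(s,z=12):
    "small discs seen by the wrist camera, as world points"
    g=cv2.medianBlur(cv2.cvtColor(s["frame"],cv2.COLOR_BGR2GRAY),3)
    c=cv2.HoughCircles(g,cv2.HOUGH_GRADIENT,1,40,param1=80,param2=22,minRadius=20,maxRadius=45)
    return [(c_.round(0).tolist(),ray(s,c_[0],c_[1],z).tolist()) for c_ in ([] if c is None else c[0]) if c_[1]<260]
E
python3 -m handwheel '[{"tx":0,"ty":0,"tz":0,"yaw":0,"fingers":2.6},{"tx":0,"ty":0,"tz":0,"yaw":0,"fingers":2.6}]'; python3 - <<'E'
from h import *
s=snapshot("wrist");cv2.imwrite("pics/w5.png",s["frame"])
for c in near(s):print(c)
E
```

```text
time: 7.77
position: [547.1, -81.3, 32.8]
orientation: [-3.141, -0.0, 1.675]
force: [-0.3, 0.1, 0.3]
opening: 0.299
([288.0, 172.0, 30.0], [545.4, -34.6, 12.0])
```

```bash
python3 -m handwheel '[{"tx":0,"ty":0.3,"tz":1.5,"yaw":0,"fingers":2.6},{"tx":0,"ty":0,"tz":1,"yaw":0,"fingers":2.6},{"tx":0.2,"ty":0,"tz":0.5,"yaw":0,"fingers":2.6},{"tx":0.5,"ty":0,"tz":0,"yaw":0,"fingers":2.6},{"tx":0.5,"ty":0,"tz":0,"yaw":0,"fingers":2.6},{"tx":0.5,"ty":0,"tz":0,"yaw":0,"fingers":2.6},{"tx":0.5,"ty":0,"tz":0,"yaw":0,"fingers":2.6},{"tx":0.6,"ty":0,"tz":0,"yaw":0,"fingers":2.6},{"tx":0.7,"ty":0,"tz":0,"yaw":0,"fingers":2.6},{"tx":0.8,"ty":0,"tz":0,"yaw":0,"fingers":2.6},{"tx":0.8,"ty":0,"tz":0,"yaw":0,"fingers":2.6},{"tx":0.8,"ty":0,"tz":0,"yaw":0,"fingers":2.6},{"tx":0.8,"ty":0,"tz":0,"yaw":0,"fingers":2.6},{"tx":0.8,"ty":0,"tz":0,"yaw":0,"fingers":2.6},{"tx":0.8,"ty":0,"tz":0,"yaw":0,"fingers":2.6},{"tx":0.8,"ty":0,"tz":0,"yaw":0,"fingers":2.6},{"tx":0.8,"ty":0,"tz":0,"yaw":0,"fingers":2.6},{"tx":0.7,"ty":0,"tz":0,"yaw":0,"fingers":2.6},{"tx":0.4,"ty":0,"tz":0,"yaw":0,"fingers":2.6},{"tx":0.2,"ty":0,"tz":0,"yaw":0,"fingers":2.6}]';  python3 - <<'E'
from h import *
s=snapshot("wrist");cv2.imwrite("pics/w6.png",s["frame"])
for c in near(s):print(c)
E
```

```text
time: 9.48
position: [538.8, 31.6, 2.8]
orientation: [-3.141, -0.0, 1.676]
force: [0.2, -1.0, 0.2]
opening: 0.307
([280.0, 228.0, 38.0], [535.4, 56.5, 12.0])
```

Numerically the dish is nested, at pixel (280,228). Pushing on.

```bash
python3 -m handwheel '[{"tx":0.4,"ty":0,"tz":0,"yaw":0,"fingers":2.6},{"tx":0.7,"ty":0,"tz":0,"yaw":0,"fingers":2.6},{"tx":0.8,"ty":0,"tz":0,"yaw":0,"fingers":2.6},{"tx":0.8,"ty":0,"tz":0,"yaw":0,"fingers":2.6},{"tx":0.8,"ty":0,"tz":0,"yaw":0,"fingers":2.6},{"tx":0.8,"ty":0,"tz":0,"yaw":0,"fingers":2.6},{"tx":0.8,"ty":0,"tz":0,"yaw":0,"fingers":2.6},{"tx":0.8,"ty":0,"tz":0,"yaw":0,"fingers":2.6},{"tx":0.8,"ty":0,"tz":0,"yaw":0,"fingers":2.6},{"tx":0.8,"ty":0,"tz":0,"yaw":0,"fingers":2.6},{"tx":0.8,"ty":0,"tz":0,"yaw":0,"fingers":2.6},{"tx":0.8,"ty":0,"tz":0,"yaw":0,"fingers":2.6},{"tx":0.8,"ty":0,"tz":0,"yaw":0,"fingers":2.6},{"tx":0.8,"ty":0,"tz":0,"yaw":0,"fingers":2.6},{"tx":0.8,"ty":0,"tz":0,"yaw":0,"fingers":2.6},{"tx":0.8,"ty":0,"tz":0,"yaw":0,"fingers":2.6},{"tx":0.8,"ty":0,"tz":0,"yaw":0,"fingers":2.6},{"tx":0.7,"ty":0,"tz":0,"yaw":0,"fingers":2.6},{"tx":0.4,"ty":0,"tz":0,"yaw":0,"fingers":2.6},{"tx":0.2,"ty":0,"tz":0,"yaw":0,"fingers":2.6}]';  python3 - <<'E'
from h import *
s=snapshot("wrist");cv2.imwrite("pics/w7.png",s["frame"])
for c in near(s):print(c)
E
```

```text
time: 11.2
position: [523.8, 174.7, 2.8]
orientation: [-3.142, 0.0, 1.676]
force: [0.2, 0.3, 0.1]
opening: 0.302
([276.0, 226.0, 34.0], [518.5, 200.0, 12.0])
([514.0, 64.0, 44.0], [607.9, 281.0, 12.0])
```

```bash
python3 -m handwheel '[{"tx":0.4,"ty":0,"tz":0,"yaw":0,"fingers":2.6},{"tx":0.7,"ty":0,"tz":0,"yaw":0,"fingers":2.6},{"tx":0.8,"ty":0,"tz":0,"yaw":0,"fingers":2.6},{"tx":0.8,"ty":0,"tz":0,"yaw":0,"fingers":2.6},{"tx":0.8,"ty":0,"tz":0,"yaw":0,"fingers":2.6},{"tx":0.8,"ty":0,"tz":0,"yaw":0,"fingers":2.6},{"tx":0.8,"ty":0,"tz":0,"yaw":0,"fingers":2.6},{"tx":0.8,"ty":0,"tz":0,"yaw":0,"fingers":2.6},{"tx":0.8,"ty":0,"tz":0,"yaw":0,"fingers":2.6},{"tx":0.8,"ty":0,"tz":0,"yaw":0,"fingers":2.6},{"tx":0.8,"ty":0,"tz":0,"yaw":0,"fingers":2.6},{"tx":0.7,"ty":0,"tz":0,"yaw":0,"fingers":2.6},{"tx":0.4,"ty":0,"tz":0,"yaw":0,"fingers":2.6},{"tx":0.2,"ty":0,"tz":0,"yaw":0,"fingers":2.6}]';  python3 - <<'E'
from h import *
s=snapshot("wrist");cv2.imwrite("pics/w8.png",s["frame"])
for c in near(s):print(c)
E
python3 -m handwheel '[{"tx":-0.5,"ty":0,"tz":0,"yaw":0,"fingers":2.6},{"tx":-1.5,"ty":0,"tz":0,"yaw":0,"fingers":2.6},{"tx":-2,"ty":0,"tz":0,"yaw":0,"fingers":2.6},{"tx":-1,"ty":0,"tz":-2,"yaw":0,"fingers":2.6},{"tx":0,"ty":0,"tz":-3,"yaw":0,"fingers":2.6},{"tx":0,"ty":0,"tz":-3,"yaw":0,"fingers":2.6},{"tx":0,"ty":0,"tz":-1,"yaw":0,"fingers":2.6},{"tx":0,"ty":0,"tz":0,"yaw":0,"fingers":2.6}]'
```

```text
time: 12.42
position: [513.8, 270.2, 2.8]
orientation: [3.142, 0.0, 1.676]
force: [0.0, 0.2, -0.1]
opening: 0.306
([280.0, 224.0, 38.0], [510.2, 297.2, 12.0])
time: 13.13
position: [521.8, 220.0, 96.8]
orientation: [3.134, -0.001, 1.675]
force: [0.2, 0.0, -0.5]
opening: 0.307
```

```bash
python3 - <<'E'
from h import *
import pickle
s=pickle.load(open("s0.pkl","rb"))["scene"]
for p in[(45,218),(97,318),(66,325)]:print(ray(s,(p[0]+.5)/3.7-.5+135,(p[1]+.5)/3.7-.5+140,3))
E
python3 -m handwheel '[{"tx":-1.5,"ty":-0.4,"tz":0,"yaw":0,"fingers":2.6},{"tx":-2.8,"ty":-0.8,"tz":0,"yaw":0,"fingers":2.6},{"tx":-2.8,"ty":-0.8,"tz":0,"yaw":0,"fingers":2.6},{"tx":-2.8,"ty":-0.8,"tz":0,"yaw":0,"fingers":2.6},{"tx":-2.8,"ty":-0.8,"tz":0,"yaw":0,"fingers":2.6},{"tx":-2.8,"ty":-0.8,"tz":0,"yaw":0,"fingers":2.6},{"tx":-2.8,"ty":-0.8,"tz":0,"yaw":0,"fingers":2.6},{"tx":-2.8,"ty":-0.8,"tz":0,"yaw":0,"fingers":2.6},{"tx":-2.8,"ty":-0.8,"tz":0,"yaw":0,"fingers":2.6},{"tx":-2.8,"ty":-0.8,"tz":0,"yaw":0,"fingers":2.6},{"tx":-2.8,"ty":-0.8,"tz":0,"yaw":0,"fingers":2.6},{"tx":-2.8,"ty":-0.8,"tz":0,"yaw":0,"fingers":2.6},{"tx":-2.8,"ty":-0.8,"tz":0,"yaw":0,"fingers":2.6},{"tx":-2.8,"ty":-0.8,"tz":0,"yaw":0,"fingers":2.6},{"tx":-2.8,"ty":-0.8,"tz":0,"yaw":0,"fingers":2.6},{"tx":-2.8,"ty":-0.8,"tz":0,"yaw":0,"fingers":2.6},{"tx":-1.5,"ty":-0.4,"tz":0,"yaw":7,"fingers":2.6},{"tx":0,"ty":0,"tz":0,"yaw":7,"fingers":2.6},{"tx":0,"ty":0,"tz":0,"yaw":7,"fingers":2.6},{"tx":0,"ty":0,"tz":0,"yaw":0,"fingers":2.6}]'
python3 -m handwheel '[{"tx":0,"ty":0,"tz":2,"yaw":0,"fingers":2.6},{"tx":0,"ty":0,"tz":2,"yaw":0,"fingers":2.6},{"tx":0,"ty":0,"tz":0,"yaw":0,"fingers":2.6},{"tx":0,"ty":0,"tz":0,"yaw":0,"fingers":2.6}]'
python3 - <<'E'
from h import *
s=snapshot("wrist");cv2.imwrite("pics/w9.png",s["frame"])
for c in near(s):print(c)
E
```

```text
[ 393.9 -330.     3. ]
[ 498.6 -308.8    3. ]
[ 498.9 -327.1    3. ]
time: 14.8
position: [437.4, -240.9, 90.6]
orientation: [-3.138, -0.001, 1.306]
force: [0.2, -0.2, -0.1]
opening: 0.307
time: 15.13
position: [437.2, -239.8, 50.7]
orientation: [-3.137, -0.002, 1.311]
force: [-0.1, 0.8, 0.2]
opening: 0.302
([290.0, 164.0, 27.0], [453.7, -195.4, 12.0])
([176.0, 256.0, 27.0], [364.4, -235.9, 12.0])
([420.0, 212.0, 34.0], [527.6, -246.3, 12.0])
([142.0, 108.0, 39.0], [378.7, -141.9, 12.0])
```

View pics/w9.png

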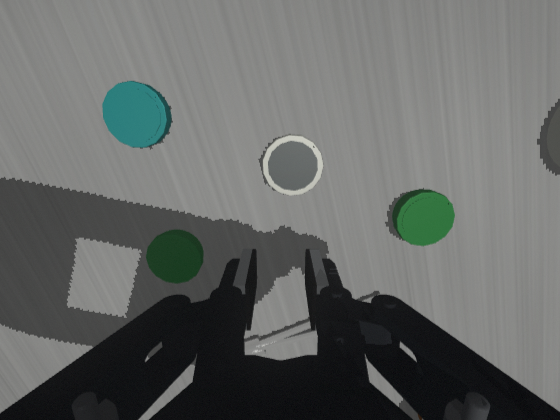

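Dish A is at pixel (293,165), about 7 mm right of the hand axis. The decoys at (135,115), (175,256) and (425,217) and the forceps near (330,320) are clear of the path. Lower and push.

```bash
python3 -m handwheel '[{"tx":0,"ty":0.5,"tz":2,"yaw":0,"fingers":2.6},{"tx":0,"ty":0,"tz":1.5,"yaw":1.5,"fingers":2.6},{"tx":0,"ty":0,"tz":0.8,"yaw":0,"fingers":2.6},{"tx":0.2,"ty":0,"tz":0.4,"yaw":0,"fingers":2.6},{"tx":0.5,"ty":0,"tz":0,"yaw":0,"fingers":2.6},{"tx":0.5,"ty":0,"tz":0,"yaw":0,"fingers":2.6},{"tx":0.5,"ty":0,"tz":0,"yaw":0,"fingers":2.6},{"tx":0.5,"ty":0,"tz":0,"yaw":0,"fingers":2.6},{"tx":0.6,"ty":0,"tz":0,"yaw":0,"fingers":2.6},{"tx":0.7,"ty":0,"tz":0,"yaw":0,"fingers":2.6},{"tx":0.8,"ty":0,"tz":0,"yaw":0,"fingers":2.6},{"tx":0.8,"ty":0,"tz":0,"yaw":0,"fingers":2.6},{"tx":0.8,"ty":0,"tz":0,"yaw":0,"fingers":2.6},{"tx":0.8,"ty":0,"tz":0,"yaw":0,"fingers":2.6},{"tx":0.8,"ty":0,"tz":0,"yaw":0,"fingers":2.6},{"tx":0.8,"ty":0,"tz":0,"yaw":0,"fingers":2.6},{"tx":0.8,"ty":0,"tz":0,"yaw":0,"fingers":2.6},{"tx":0.7,"ty":0,"tz":0,"yaw":0,"fingers":2.6},{"tx":0.4,"ty":0,"tz":0,"yaw":0,"fingers":2.6},{"tx":0.2,"ty":0,"tz":0,"yaw":0,"fingers":2.6}]';  python3 - <<'E'
from h import *
s=snapshot("wrist");cv2.imwrite("pics/w10.png",s["frame"])
for c in near(s):print(c)
E
```

```text
time: 16.85
position: [473.3, -142.0, 5.8]
orientation: [-3.141, -0.0, 1.284]
force: [-0.2, 0.1, -0.7]
opening: 0.302
([280.0, 222.0, 37.0], [480.2, -116.1, 12.0])
```

```bash
python3 -m handwheel '[{"tx":0.4,"ty":0,"tz":0.1,"yaw":0,"fingers":2.6},{"tx":0.7,"ty":0,"tz":0.1,"yaw":0,"fingers":2.6},{"tx":0.8,"ty":0,"tz":0,"yaw":0,"fingers":2.6},{"tx":0.8,"ty":0,"tz":0,"yaw":0,"fingers":2.6},{"tx":0.8,"ty":0,"tz":0,"yaw":0,"fingers":2.6},{"tx":0.8,"ty":0,"tz":0,"yaw":0,"fingers":2.6},{"tx":0.8,"ty":0,"tz":0,"yaw":0,"fingers":2.6},{"tx":0.8,"ty":0,"tz":0,"yaw":0,"fingers":2.6},{"tx":0.8,"ty":0,"tz":0,"yaw":0,"fingers":2.6},{"tx":0.8,"ty":0,"tz":0,"yaw":0,"fingers":2.6},{"tx":0.8,"ty":0,"tz":0,"yaw":0,"fingers":2.6},{"tx":0.8,"ty":0,"tz":0,"yaw":0,"fingers":2.6},{"tx":0.8,"ty":0,"tz":0,"yaw":0,"fingers":2.6},{"tx":0.8,"ty":0,"tz":0,"yaw":0,"fingers":2.6},{"tx":0.8,"ty":0,"tz":0,"yaw":0,"fingers":2.6},{"tx":0.8,"ty":0,"tz":0,"yaw":0,"fingers":2.6},{"tx":0.8,"ty":0,"tz":0,"yaw":0,"fingers":2.6},{"tx":0.7,"ty":0,"tz":0,"yaw":0,"fingers":2.6},{"tx":0.4,"ty":0,"tz":0,"yaw":0,"fingers":2.6},{"tx":0.2,"ty":0,"tz":0,"yaw":0,"fingers":2.6}]';  python3 - <<'E'
from h import *
s=snapshot("wrist");cv2.imwrite("pics/w11.png",s["frame"])
for c in near(s):print(c)
print(ray(s,281,224,12),proj(s,[[469,59,42]]))
E
```

```text
time: 18.57
position: [514.3, -4.0, 3.8]
orientation: [-3.142, -0.0, 1.283]
force: [-0.7, 0.4, 0.7]
opening: 0.306
([282.0, 224.0, 38.0], [521.5, 21.5, 12.0])
[521.2  21.4  12. ] [[115.15842884 199.19085827]]
```

```bash
python3 -m handwheel '[{"tx":0.4,"ty":0,"tz":0.1,"yaw":0,"fingers":2.6},{"tx":0.7,"ty":0,"tz":0,"yaw":0,"fingers":2.6},{"tx":0.8,"ty":0,"tz":0,"yaw":0,"fingers":2.6},{"tx":0.8,"ty":0,"tz":0,"yaw":0,"fingers":2.6},{"tx":0.8,"ty":0,"tz":0,"yaw":0,"fingers":2.6},{"tx":0.8,"ty":0,"tz":0,"yaw":0,"fingers":2.6},{"tx":0.8,"ty":0,"tz":0,"yaw":-2,"fingers":2.6},{"tx":0.8,"ty":0,"tz":0,"yaw":-2,"fingers":2.6},{"tx":0.8,"ty":0,"tz":0,"yaw":-2,"fingers":2.6},{"tx":0.8,"ty":0,"tz":0,"yaw":-2,"fingers":2.6},{"tx":0.8,"ty":0,"tz":0,"yaw":0,"fingers":2.6},{"tx":0.8,"ty":0,"tz":0,"yaw":0,"fingers":2.6},{"tx":0.8,"ty":0,"tz":0,"yaw":0,"fingers":2.6},{"tx":0.8,"ty":0,"tz":0,"yaw":0,"fingers":2.6},{"tx":0.8,"ty":0,"tz":0,"yaw":0,"fingers":2.6},{"tx":0.8,"ty":0,"tz":0,"yaw":0,"fingers":2.6},{"tx":0.8,"ty":0,"tz":0,"yaw":0,"fingers":2.6},{"tx":0.7,"ty":0,"tz":0,"yaw":0,"fingers":2.6},{"tx":0.4,"ty":0,"tz":0,"yaw":0,"fingers":2.6},{"tx":0.2,"ty":0,"tz":0,"yaw":0,"fingers":2.6}]';  python3 - <<'E'
from h import *
s=snapshot("wrist");cv2.imwrite("pics/w12.png",s["frame"])
for c in near(s):print(c)
E
```

```text
time: 20.28
position: [544.0, 136.6, 2.8]
orientation: [-3.142, 0.0, 1.423]
force: [0.2, -0.4, -0.7]
opening: 0.304
([280.0, 224.0, 39.0], [547.3, 163.5, 12.0])
```

```bash
python3 -m handwheel '[{"tx":0.4,"ty":0,"tz":0,"yaw":0,"fingers":2.6},{"tx":0.7,"ty":0,"tz":0,"yaw":0,"fingers":2.6},{"tx":0.8,"ty":0,"tz":0,"yaw":0,"fingers":2.6},{"tx":0.8,"ty":0,"tz":0,"yaw":0,"fingers":2.6},{"tx":0.8,"ty":0,"tz":0,"yaw":0,"fingers":2.6},{"tx":0.8,"ty":0,"tz":0,"yaw":0,"fingers":2.6},{"tx":0.8,"ty":0,"tz":0,"yaw":0,"fingers":2.6},{"tx":0.8,"ty":0,"tz":0,"yaw":0,"fingers":2.6},{"tx":0.8,"ty":0,"tz":0,"yaw":0,"fingers":2.6},{"tx":0.8,"ty":0,"tz":0,"yaw":0,"fingers":2.6},{"tx":0.8,"ty":0,"tz":0,"yaw":0,"fingers":2.6},{"tx":0.8,"ty":0,"tz":0,"yaw":0,"fingers":2.6},{"tx":0.7,"ty":0,"tz":0,"yaw":0,"fingers":2.6},{"tx":0.4,"ty":0,"tz":0,"yaw":0,"fingers":2.6},{"tx":0.2,"ty":0,"tz":0,"yaw":0,"fingers":2.6}]'
python3 -m handwheel '[{"tx":-0.5,"ty":0,"tz":0,"yaw":0,"fingers":2.6},{"tx":-1.5,"ty":0,"tz":0,"yaw":0,"fingers":2.6},{"tx":-2,"ty":0,"tz":0,"yaw":0,"fingers":2.6},{"tx":-1,"ty":0,"tz":-2,"yaw":0,"fingers":2.6},{"tx":0,"ty":0,"tz":-3,"yaw":0,"fingers":2.6},{"tx":-1,"ty":0,"tz":-3,"yaw":0,"fingers":2.6},{"tx":-2,"ty":0,"tz":-3,"yaw":0,"fingers":2.6},{"tx":-3,"ty":0,"tz":-3,"yaw":0,"fingers":2.6},{"tx":-3,"ty":0,"tz":-3,"yaw":0,"fingers":2.6},{"tx":-1,"ty":0,"tz":-1,"yaw":0,"fingers":2.6},{"tx":0,"ty":0,"tz":0,"yaw":0,"fingers":2.6},{"tx":0,"ty":0,"tz":0,"yaw":0,"fingers":2.6}]'
python3 - <<'E'
from h import *
s=snapshot("wrist");w=snapshot("scene");f=np.hstack([s["frame"][:,90:450],w["frame"][:,120:]]);cv2.imwrite("pics/w13.png",f)
import pickle;pickle.dump((s,w),open("e.pkl","wb"))
c=np.array([557.6,271]);
g=cv2.medianBlur(cv2.cvtColor(s["frame"],cv2.COLOR_BGR2GRAY),3)
for x in cv2.HoughCircles(g,cv2.HOUGH_GRADIENT,1,25,param1=80,param2=18,minRadius=10,maxRadius=30)[0]:
    p=ray(s,x[0],x[1],12);d=p[:2]-c;print(x.round(),p,"local",(d@[.971,-.24]).round(),(d@[.24,.971]).round())
E
```

```text
time: 21.58
position: [559.4, 239.5, 2.8]
orientation: [3.141, -0.0, 1.423]
force: [-1.2, -0.1, -0.3]
opening: 0.304
time: 22.58
position: [537.0, 90.7, 181.4]
orientation: [3.141, -0.001, 1.42]
force: [-0.1, 0.2, -0.2]
opening: 0.306
[280.   2.  19.] [562.  260.8  12. ] local 7.0 -9.0
[218. 228.  14.] [459.1  55.2  12. ] local -44.0 -233.0
[172. 370.  22.] [ 354.8 -135.6   12. ] local -99.0 -443.0
```

View pics/w13.png

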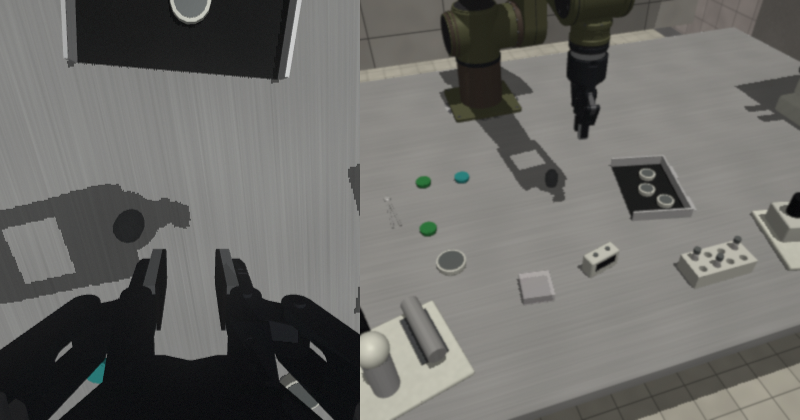

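All three dishes lie flat on the rubber floor. In the scene half they are at (648,174), (647,189) and (665,200), clear of the walls and the open edge. The objective at (551,178), equal to (311,178) in the full frame, and the big dish at (211,262) in the full frame are where they started.

```bash
python3 - <<'E'
from h import *
import pickle
s0=pickle.load(open("s0.pkl","rb"))["scene"]["frame"];w=pickle.load(open("e.pkl","rb"))[1]["frame"]
for n,(x,y) in dict(big=(211,262),obj=(312,178),slip=(296,287),timer=(360,259),bottle=(98,235),forceps=(153,212),g1=(183,182),g2=(188,229),tq=(222,177)).items():
    t=s0[y-18:y+18,x-18:x+18];m=cv2.matchTemplate(w[y-26:y+26,x-26:x+26],t,cv2.TM_CCOEFF_NORMED);_,v,_,l=cv2.minMaxLoc(m);print(n,round(v,2),l[0]-8,l[1]-8)
print(job.sign_off())
E
```

```text
big 1.0 0 0
obj 0.59 1 -1
slip 1.0 0 0
timer 1.0 0 0
bottle 1.0 0 0
forceps 0.99 0 0
g1 1.0 0 0
g2 1.0 0 0
tq 0.88 0 0
the job is handed in; nothing more can be done
None
```

All three small dishes are in the discard bay, lying flat and wholly past its open side, and I have handed the job in. I pushed each one along the bench nested behind the two slightly parted fingertips, without pinching or lifting. The job took about 23 s, and the force readings I took stayed under 2 N.

**Dish positions:** In bay coordinates the dishes are at about (+49, +24), (−52, +14) and (+7, −9) mm. For each dish to be wholly inside, its centre must lie within x ±81 and y −46 to +46. The first two come from wrist views taken just before I backed away from them. The last scene picture shows all three dishes in the bay, clear of the walls.

**Other things:** Comparing the scene picture before and after gave zero shift for the big dish, slip box, timer, bottle, forceps and the green and turquoise look-alikes.

**Weaker check:** The objective matched poorly (0.59, shift of about 1 pixel), because the arm's shadow now falls on it. By eye it stands at the same pixels as before, and the hand passed it with more than 10 mm of planned clearance.

**Hand:** It finished 180 mm above the bench, clear of everything.

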